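Ready the board and hold the enclosure open

TASK

Slide the taller of the two circuit boards up out of the slotted rack and lower it (do not drop it), upright, to the bottom of the open pocket on the side of the grey enclosure, and let it go there. Then lift the enclosure's lid, which has a tab at its front edge, and hold it open at 60 degrees from shut, within 5 degrees, so that a colleague can work inside: the lid falls shut by itself, so finish while still holding it there. Leave the shorter board, the display module, the cup and the spanner where they are.

Things in the scene. Friction and masses are not known exactly. Their poses are not given: they have to be found in the camera images.
- rack: Black slotted board rack, fixed, 125 (x) x 155 (y) x 63 mm high; origin: centre of its underside. Three slots along its x, at y = -55, 0, +55 mm, each 9 mm wide, 98 mm long, floor 12 mm above the underside; guides 63 mm high only at the slots' ends (over 37 mm from the middle along x). A board stands in each outer slot (which in which varies); the middle slot is empty.
- tall_board: The taller green circuit board, standing on edge: 94 mm wide (its x), 5 mm thick (its y; flat components stand up to 4 mm out of its +y face), 126 mm high (its z, up) with the bar. Origin: centre of its lower edge. The middle of its top edge is an aluminium bar, 64 (x) x 10 (y) x 16 mm (z). About 0.12 kg (varies).
- tall_board_bar (a point): Centre of the aluminium bar on the tall board's top edge, 118 mm above its lower edge. Axes as the board's: close the fingers along y, across the 10 mm.
- short_board: The shorter green circuit board, 94 x 5 mm, 92 mm high, with the same bar; origin: centre of its lower edge. It stays in the rack.
- box: Grey enclosure, fixed, 160 (x) x 164 (y) x 80 mm high, with a flat hinged lid on top and a pocket bracketed to its -y side, 20 mm off it. Origin: centre of its underside; its front is -x, towards the robot. The front carries two black cable glands, 26 mm long at most, centred 35 mm above the bench, 50 mm either side of the middle.
- pocket (a point): Middle of the floor of the open-topped aluminium pocket on the enclosure's -y side, 6 mm above the bench. Axes as the enclosure's. Inside it is 118 mm long (x), 24 mm wide (y), 64 mm deep: its four 4 mm walls end 70 mm above the bench; it is 118 mm from the enclosure's middle. The board stands in it with its width along x, either way round, and may lean on a wall.
- hinge (a point): Middle of the lid's hinge axis, along the enclosure's y at its far (+x) upper edge, 83 mm above the bench. Axes as the enclosure's; it does not move with the lid.
- lid (a joint): Opening angle of the lid, rad: 0 shut, growing as the front edge rises (60 degrees = 1.047); stop at 1.75. 0.35 kg, an almost frictionless hinge: it falls shut from below about 1.5 rad when let go.
- tab (a point): Grip point of the lid's tab: aluminium tongue in the middle of the lid's front edge and in its plane, 18 mm wide (y), 12 mm thick, 41 mm long; this point is 26 mm out from that edge, 188 mm from the hinge axis, level with it when shut. Axes turn with the lid (x from tab to hinge, y along the hinge). Pinched across the 18 mm (closing along the hinge axis) it turns between the pads.
- display: Bystander: dark octagonal display module lying flat, 79 x 80 x 20 mm; origin: centre of its underside.
- cup: Bystander: white cup, 61 mm across, 67 mm high; origin: centre of its underside.
- spanner: Bystander: slim steel spanner lying flat, 131 mm long; origin: centre of its underside.
Not all that is in view belongs to the job. What is shaped like the short_board but blue is not meant.

How it is judged:
On the way, in this order (a step that is already met when the one before it is completed fails the run):
1. the tall board is lifted clear of the rack's guides, held by the fingers (height (world z) of tall_board above 0.066 m and contact force between the fingers and tall_board above 0.3 N), for 0.1 s.
2. the tall board stands at the bottom of the pocket, let go, the lid still shut (x of tall_board in the frame of pocket between -0.02 and 0.02 m and y of tall_board in the frame of pocket between -0.012 and 0.012 m and z of tall_board in the frame of pocket below 0.012 m and angle between tall_board's own z axis and vertical below 0.5 rad and linear speed of tall_board below 0.05 m/s and contact force between each of the arm, the fingers and tall_board below 0.1 N and value of joint lid below 0.15 rad), for 0.2 s.
At the end, for the whole second after the job is handed in: The tall board stands at the bottom of the pocket (within 20 mm along it, lower edge at most 12 mm above the pocket's floor, leaning less than 0.5 rad), still and untouched, and the robot holds the lid still at 60 degrees, within 5 degrees, nothing else carrying it (x of tall_board in the frame of pocket between -0.02 and 0.02 m and y of tall_board in the frame of pocket between -0.012 and 0.012 m and z of tall_board in the frame of pocket below 0.012 m and angle between tall_board's own z axis and vertical below 0.5 rad and linear speed of tall_board below 0.05 m/s and contact force between each of the arm, the fingers, lid and tall_board below 0.1 N and value of joint lid between 0.96 and 1.134 rad and velocity of joint lid between -0.05 and 0.05 rad/s and contact force between any of the fingers, the arm and lid above 0.3 N and contact force between lid and short_board below 0.1 N); the arm keeps its last pose, push and grip.
It fails at once if the tall board is dropped (linear speed of tall_board above 0.75 m/s and contact force between the fingers and tall_board below 0.05 N).
It fails at once if the shorter board is moved more than 20 mm (distance of short_board from where it was at the start of the episode above 0.02 m).
It fails at once if the display module is moved more than 20 mm (distance of display from where it was at the start of the episode above 0.02 m).
It fails at once if the cup is moved more than 20 mm (distance of cup from where it was at the start of the episode above 0.02 m).
It fails at once if the spanner is moved more than 20 mm (distance of spanner from where it was at the start of the episode above 0.02 m).
It also fails if it takes over 54 s, if anything falls off the work surface, if the arm or the gripper's body presses on something with over 40 N, if the wrist force passes 120 N, or if a joint passes its speed limit or range.

ROBOT

A 7-joint arm with a two-finger parallel gripper is mounted at the origin on a cart in front of the work surface, level with it; the furniture and walls round the work are solid. World frame = base frame: x ahead of the robot, y to its left, z up, the work surface at z = 0. Lengths are in m, angles in rad, forces in N, time in s.
With the tool pointing down it reaches from about 0.4 to 0.875 m from the base axis. Payload 6.5 kg.
Tool frame: the origin (TCP) lies on the centre line of the jaws, within the pads' length; the fingertips stand 17 mm ahead of it and the grasp point (between the pads) lies 2 mm behind it; z points along the fingers, y is the line along which they close (so a half turn about z gives the same grasp; the last joint's range is limited). The gripper opens to 85 mm and grips with 20 to 120 N. Pads are 22 mm wide; open, the fingers measure 114 mm over their backs; the gripper's body (76 mm by 85 mm) begins 54 mm behind the grasp point. The pads swing forward as they close: fully open they stand 13 mm farther back than shut.
Start: joints at [1.184, 0.536, -0.004, 1.538, 0.003, 1.067, -0.071], TCP at [0.205, -0.617, 0.248] pointing down, gripper open.
Joint ranges: [-2.7, 2.7], [-0.37, 2.16], [-1.27, 1.26], [0.24, 2.4], [-1.31, 4.45], [0.19, 1.91], [-2.76, 2.76]. Speed limits (rad/s): [2.39, 2.39, 3.14, 3.14, 3.14, 3.14, 3.14].

INTERFACE

Orientations are given as a unit quaternion [w, x, y, z].
In Python, from rig import read_state, vision, order, finder gives the robot as it stands.
- The arm moves only by the shell command python3 -m jog 'ROWS' [OPENING] [FORCE]. ROWS is JSON, a list of rows, each an object of numbers: "x", "y", "z": the shift along the world's x, y, z in m; "rx", "ry", "rz": the turn, a rotation vector about the world's x, y, z in rad. A call has exactly 8 rows; each row is the pose to reach, as a shift and turn from the pose commanded when the call began; what a row does not reach only later rows make up. A row lasts 1/10 s, in which the tool goes at most 50 mm and 8.59 degrees, less where a joint would pass 70% of its speed; a pose out of reach is approached as far as the arm can. A call with a gripper value outside its range is refused whole. OPENING is the opening, from 0 (shut) to 1 (fully open), set as the call begins (- or left out, the last holds). The fingers move at their own pace and stop on an object; FORCE is the grip in N (left out, the last holds). Time passes only in rows, so rows that repeat a pose let the fingers close, or fill a call up. It gives the time, the measured TCP pose, the force, the opening and the grip force at its end, in the units of the state.
- read_state(): the state, without advancing time (a new reading comes with each control period).
- vision.read_camera(name): name is "scene" or "side" or "wrist"; returns the picture (400x640x3 uint8, blue, green, red); there is no depth.
- vision.camera_params(name): a dict with "fx", "fy", "cx", "cy" (pixels), "camera_from_world" (4x4, takes a point from world to camera coordinates); the wrist camera has in their place "mount" (4x4, takes a point from camera to tool coordinates, whose origin is the TCP and whose axes are the flange's). Camera axes: x right, y up, looking along -z (the intrinsics and any distortion apply to the point x, -y, -z); pixel columns grow to the right and rows downward; lengths in m; the calibration is good to about 2 mm. The wrist camera is an equidistant fisheye: a pixel r from the principal point sees the ray r / f radians off the axis. A picture is of the moment at which its call begins: read the wrist's pose just before it. camera_params takes no time and is no camera call.
- order.finish_job(): hands the job in; it is judged then, once.
Trained networks look in the newest picture that a camera, given by its name, has taken for a name from the list of things; names that differ only in an ending like _2 or _b are one class to them, and where a whole thing is asked for, a point or a joint stands for the part that bears it (a point fixed in the world has none). Each returns a list of dicts, best first, with "p" (0 to 1); they miss things now and then, are a little off and sometimes report something else, mostly with a low value. They report only what shows in the picture. A call takes as long as a camera call. They do not tell look-alikes from the thing itself.
- finder.find_in(name, camera): "extent" ([left, top, right, bottom] as shares, 0 to 1, of the picture: columns of its width, rows of its height, round what is visible of it).
- finder.landmark_of(name, camera): "xy" ([column, row] as shares, 0 to 1, of the picture: columns of its width, rows of its height: a listed point, or the origin of a listed thing).
The state is a dict: "t": time; "q": joint angles; "joint_vel": joint speeds; "effort": joint torques, N m; "tool_pos": TCP position; "ee_rot": TCP orientation; "ft_force": force on the tool from outside, world axes, zero at the start; "moment": the same for the moment, N m; "gripper_width": finger opening in m; "grasp_force": force on a finger pad.
Only numpy, scipy, OpenCV 4.12 (cv2) and the standard library are available. Lean on these libraries where they do the work, as an engineer would, in place of code of your own. Each camera call takes 0.05 s, during which the arm holds its last target. There are 200 camera calls.

## Working session

There is one attempt and no reset: what is moved stays moved. The work goes in short steps, Python scripts to look and compute and a shell command to move; the robot and the scene stay as the last step left them, time stands still between calls to the robot, and variables do not carry over. Pictures are saved under pics/ and viewed, at most 10 in all, crops included, and the job is handed in when it is done.

```bash
ls; mkdir -p pics; cat > h.py <<'E'
import numpy as np, cv2
from rig import read_state, vision, order, finder
from scipy.spatial.transform import Rotation as R
def ray(cam,xy,st=None):
    "pixel shares -> origin, direction in world"
    P=vision.camera_params(cam); u,v=xy[0]*640,xy[1]*400
    a,b=(u-P['cx'])/P['fx'],(v-P['cy'])/P['fy']
    if cam=='wrist':
        r=np.hypot(a,b); s=np.sin(r)/r if r>1e-9 else 1
        d=np.array([a*s,-b*s,-np.cos(r)]); M=np.array(P['mount'])
        q=st['ee_rot']; T=np.eye(4); T[:3,:3]=R.from_quat([q[1],q[2],q[3],q[0]]).as_matrix(); T[:3,3]=st['tool_pos']
        M=T@M
    else:
        d=np.array([a,-b,-1.]); M=np.linalg.inv(np.array(P['camera_from_world']))
    d=M[:3,:3]@d
    return M[:3,3],d/np.linalg.norm(d)
def atz(cam,xy,z,st=None):
    o,d=ray(cam,xy,st); return o+d*(z-o[2])/d[2]
def tri(rays):
    A=0;b=0
    for o,d in rays:
        p=np.eye(3)-np.outer(d,d); A=A+p; b=b+p@o
    return np.linalg.solve(A,b)
E
python3 - <<'E'
from h import *
print({k:v for k,v in vision.camera_params('scene').items()},vision.camera_params('wrist'))
Z={'rack':0,'tall_board_bar':None,'tall_board':.012,'short_board':.012,'box':0,'pocket':.006,'hinge':.083,'tab':.083,'display':0,'cup':0,'spanner':0}
for c in('scene','side'):
    cv2.imwrite(f'pics/{c}.png',vision.read_camera(c))
    for n,z in Z.items():
        for h in finder.landmark_of(n,c)[:2]:
            print(c,n,round(h['p'],2),np.round(h['xy'],3),np.round(atz(c,h['xy'],z or .13),3))
s=read_state();print(s['t'],s['tool_pos'],s['ee_rot'])
E
```

```text
pics
{'fx': 488.16820349105535, 'fy': 488.16820349105535, 'cx': 320.7893083744603, 'cy': 202.70710544851224, 'camera_from_world': array([[ 0.58202446, -0.81297727,  0.01776201, -0.53005141],
       [ 0.42484487,  0.32263338,  0.84582181, -0.25611971],
       [-0.69336452, -0.48474289,  0.53316974, -1.406512  ],
       [ 0.        ,  0.        ,  0.        ,  1.        ]])} {'fx': 309.70691628693146, 'fy': 309.70691628693146, 'cx': 320.26821697378176, 'cy': 199.9513218597461, 'mount': array([[ 1.23413682e-03,  9.60385564e-01,  2.78671931e-01,
         7.08065368e-02],
       [ 9.99999069e-01, -1.34746868e-03,  2.15141138e-04,
         8.00278078e-04],
       [ 5.82120144e-04,  2.78671406e-01, -9.60386333e-01,
        -1.25455378e-01],
       [ 0.00000000e+00,  0.00000000e+00,  0.00000000e+00,
         1.00000000e+00]])}
scene rack 0.59 [0.48  0.587] [ 0.375 -0.333  0.13 ]
scene tall_board_bar 0.56 [0.464 0.491] [ 0.525 -0.175  0.13 ]
scene tall_board 0.89 [0.46  0.568] [ 0.513 -0.174  0.012]
scene short_board 0.84 [0.503 0.6  ] [ 0.51  -0.29   0.012]
scene short_board 0.63 [0.664 0.72
[... 598 characters left out ...]
7 -0.179  0.13 ]
side short_board 0.61 [0.532 0.528] [ 0.517 -0.286  0.012]
side short_board 0.56 [0.544 0.396] [ 0.514 -0.658  0.012]
side box 0.8 [0.459 0.768] [0.595 0.241 0.13 ]
side pocket 0.85 [0.466 0.688] [0.623 0.032 0.006]
side hinge 0.81 [0.414 0.705] [0.695 0.134 0.083]
side hinge 0.7 [0.425 0.573] [ 0.722 -0.08   0.083]
side tab 0.96 [0.518 0.733] [0.511 0.15  0.083]
side display 0.76 [0.584 0.685] [0.402 0.111 0.13 ]
side cup 0.77 [0.393 0.632] [0.743 0.075 0.13 ]
side spanner 0.62 [0.427 0.572] [ 0.705 -0.033  0.13 ]
side spanner 0.59 [0.527 0.556] [ 0.516 -0.086  0.13 ]
1.2 [ 0.20498188 -0.61681395  0.24829635] [-5.00379130e-06  9.87155464e-01  1.59762604e-01 -9.62841307e-06]
```

```bash
python3 -c "
import cv2,numpy as np
a=cv2.imread('pics/scene.png');b=cv2.imread('pics/side.png')
a=a[100:330,150:470];b=b[120:350,200:420]
cv2.imwrite('pics/ab.png',np.hstack([cv2.resize(a,None,fx=1.45,fy=1.45,interpolation=3)[:330],cv2.resize(b,None,fx=1.45,fy=1.45,interpolation=3)[:330]]))"
```

```text
(no output)
```

View pics/ab.png

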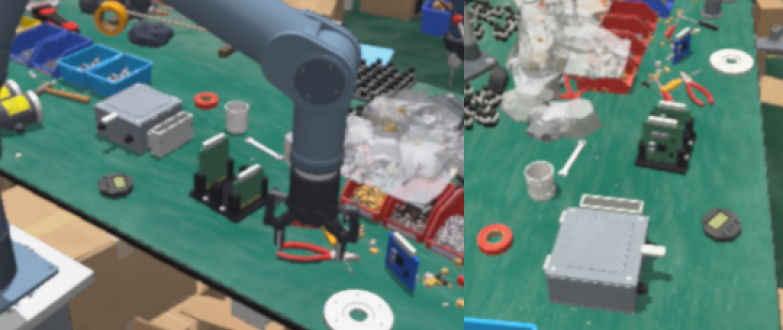

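The tall board is in the left picture at about (212,165), in the rack slot nearest the box. The short board is at about (245,185), the box at (140,115) with its pocket at (170,130), and the blue board on the right is a decoy. Next I'll move above the tall board.

```bash
python3 -m jog '[{"x":0.03,"y":0.04,"z":0.03,"rz":-0.1},{"x":0.06,"y":0.08,"z":0.06,"rz":-0.2},{"x":0.09,"y":0.12,"z":0.08,"rz":-0.32},{"x":0.12,"y":0.16,"z":0.08,"rz":-0.32},{"x":0.14,"y":0.2,"z":0.08,"rz":-0.32},{"x":0.165,"y":0.24,"z":0.08,"rz":-0.32},{"x":0.19,"y":0.28,"z":0.08,"rz":-0.32},{"x":0.215,"y":0.32,"z":0.08,"rz":-0.32}]' 1 && python3 -m jog '[{"x":0.02,"y":0.04},{"x":0.045,"y":0.08},{"x":0.06,"y":0.11},{"x":0.07,"y":0.12},{"x":0.07,"y":0.12},{"x":0.07,"y":0.12},{"x":0.07,"y":0.12},{"x":0.07,"y":0.12}]'
python3 - <<'E'
from h import *
st=read_state(); print(st['t'],st['tool_pos'],st['ee_rot'])
im=vision.read_camera('wrist')
cv2.imwrite('pics/w1.png',im)
for n,z in {'rack':0,'tall_board_bar':.13,'tall_board':.012,'short_board':.012,'pocket':.006,'hinge':.083,'tab':.083}.items():
    for h in finder.landmark_of(n,'wrist')[:2]: print(n,round(h['p'],2),np.round(h['xy'],3),np.round(atz('wrist',h['xy'],z,st),4))
E
```

```text
1.2 [ 0.20498188 -0.61681395  0.24829635] [-5.00379130e-06  9.87155464e-01  1.59762604e-01 -9.62841307e-06]validation failed for argument at $[0]...
```

View pics/w1.png

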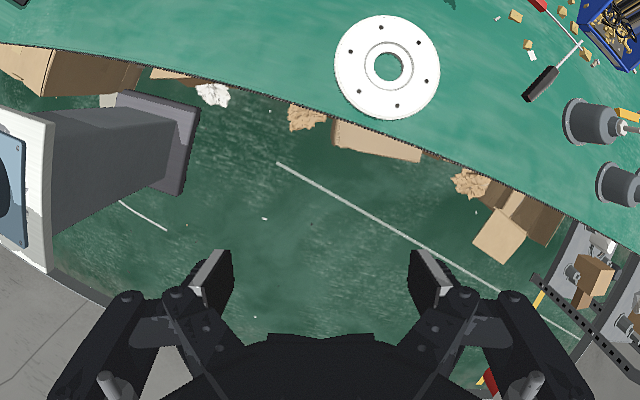

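The call was refused before anything moved; the wrist picture still shows only the start view (floor and table edge). Each row probably needs all six keys, so I'll retry with those.

```bash
python3 -m jog '[{"x":0.03,"y":0.04,"z":0.03,"rx":0,"ry":0,"rz":-0.1},{"x":0.06,"y":0.08,"z":0.06,"rx":0,"ry":0,"rz":-0.2},{"x":0.09,"y":0.12,"z":0.08,"rx":0,"ry":0,"rz":-0.32},{"x":0.12,"y":0.16,"z":0.08,"rx":0,"ry":0,"rz":-0.32},{"x":0.14,"y":0.2,"z":0.08,"rx":0,"ry":0,"rz":-0.32},{"x":0.165,"y":0.24,"z":0.08,"rx":0,"ry":0,"rz":-0.32},{"x":0.19,"y":0.28,"z":0.08,"rx":0,"ry":0,"rz":-0.32},{"x":0.215,"y":0.32,"z":0.08,"rx":0,"ry":0,"rz":-0.32}]' 1 && python3 -m jog '[{"x":0.02,"y":0.04,"z":0,"rx":0,"ry":0,"rz":0},{"x":0.045,"y":0.08,"z":0,"rx":0,"ry":0,"rz":0},{"x":0.06,"y":0.11,"z":0,"rx":0,"ry":0,"rz":0},{"x":0.07,"y":0.12,"z":0,"rx":0,"ry":0,"rz":0},{"x":0.07,"y":0.12,"z":0,"rx":0,"ry":0,"rz":0},{"x":0.07,"y":0.12,"z":0,"rx":0,"ry":0,"rz":0},{"x":0.07,"y":0.12,"z":0,"rx":0,"ry":0,"rz":0},{"x":0.07,"y":0.12,"z":0,"rx":0,"ry":0,"rz":0}]'
cat > look.py <<'E'
import sys
from h import *
st=read_state(); print(st['t'],np.round(st['tool_pos'],4),np.round(st['ee_rot'],4))
im=vision.read_camera('wrist'); cv2.imwrite(sys.argv[1],im)
Z={'rack':0,'tall_board_bar':.13,'tall_board':.012,'short_board':.012,'pocket':.006,'hinge':.083,'tab':.083,'box':0}
for n in sys.argv[2:]:
    for h in finder.landmark_of(n,'wrist')[:2]: print(n,round(h['p'],2),np.round(h['xy'],3),np.round(atz('wrist',h['xy'],Z[n],st),4))
E
python3 look.py pics/w2.png rack tall_board_bar tall_board short_board pocket tab
```

```text
t: 2.4
tool_pos: [0.4181, -0.2992, 0.3287]
ee_rot: [0.0, 1.0, 0.0, 0.0]
ft_force: [0.2, -0.1, 0.8]
gripper_width: 0.0856
grasp_force: 0.0
t: 3.2
tool_pos: [0.4866, -0.1827, 0.3283]
ee_rot: [0.0, 1.0, -0.001, -0.0]
ft_force: [1.2, -0.8, -0.3]
gripper_width: 0.0856
grasp_force: 0.0
3.2 [ 0.4866 -0.1827  0.3283] [ 2.e-04  1.e+00 -1.e-03 -2.e-04]
rack 0.76 [0.548 0.351] [ 0.5165 -0.2285  0.    ]
tall_board_bar 0.81 [0.487 0.366] [ 0.5218 -0.1743  0.13  ]
tall_board 0.82 [0.493 0.344] [ 0.5212 -0.1771  0.012 ]
short_board 0.9 [0.892 0.398] [ 0.5076 -0.6464  0.012 ]
short_board 0.89 [0.609 0.371] [ 0.507  -0.2848  0.012 ]
pocket 0.93 [0.281 0.22 ] [0.6049 0.0294 0.006 ]
tab 0.55 [0.149 0.412] [0.5038 0.1476 0.083 ]
```

```bash
python3 -c "
import cv2
a=cv2.imread('pics/w2.png')[20:240,40:440]
cv2.imwrite('pics/w2c.png',cv2.resize(a,None,fx=2,fy=2,interpolation=2))"
```

```text
(no output)
```

View pics/w2c.png

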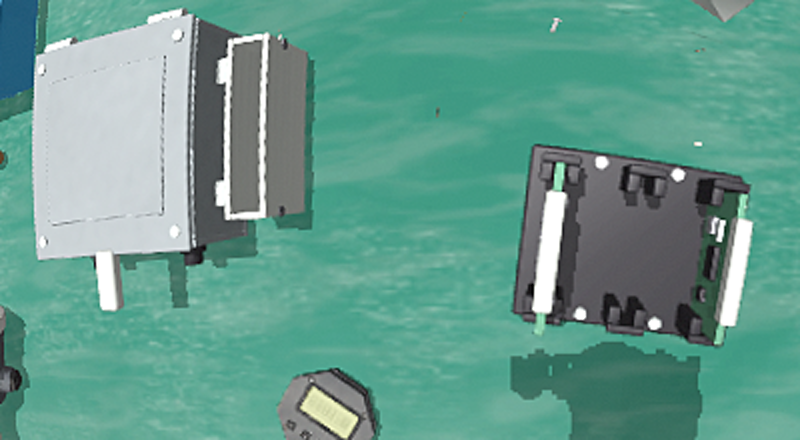

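The tall bar runs from (556,192) to (543,312) in the crop. The pocket rim runs from (247,37) to (245,217), and the tab from (106,252) to (111,308). I'll turn those into positions and yaws.

```bash
python3 - <<'E'
from h import *
st=read_state()
def w(u,v,z): return atz('wrist',[(u/2+40)/640,(v/2+20)/400],z,st)
for n,a,b,z in (('bar',(556,192),(543,312),.138),('pocket',(247.5,37),(245.5,217),.07),('tab',(106,252),(111,308),.089),('boxedge',(192,16),(191,249),.08)):
    A,B=w(*a,z),w(*b,z); d=A-B; print(n,np.round((A+B)/2,4),'len',np.linalg.norm(d).round(4),'yaw',np.arctan2(d[1],d[0]).round(3))
E
```

```text
bar [ 0.5236 -0.176   0.138 ] len 0.0625 yaw -0.108
pocket [0.6084 0.0285 0.07  ] len 0.124 yaw -0.024
tab [0.5119 0.1458 0.089 ] len 0.0413 yaw -0.038
boxedge [0.6098 0.0693 0.08  ] len 0.1631 yaw -0.02
```

```bash
python3 -m jog '[{"x":0.018,"y":0.004,"z":-0.02,"rx":0,"ry":0,"rz":-0.06},{"x":0.036,"y":0.0075,"z":-0.04,"rx":0,"ry":0,"rz":-0.108},{"x":0.036,"y":0.0075,"z":-0.07,"rx":0,"ry":0,"rz":-0.108},{"x":0.036,"y":0.0075,"z":-0.1,"rx":0,"ry":0,"rz":-0.108},{"x":0.036,"y":0.0075,"z":-0.12,"rx":0,"ry":0,"rz":-0.108},{"x":0.036,"y":0.0075,"z":-0.12,"rx":0,"ry":0,"rz":-0.108},{"x":0.036,"y":0.0075,"z":-0.12,"rx":0,"ry":0,"rz":-0.108},{"x":0.036,"y":0.0075,"z":-0.12,"rx":0,"ry":0,"rz":-0.108}]' 1
python3 look.py pics/w3.png tall_board_bar pocket
```

```text
t: 4.35
tool_pos: [0.5244, -0.1738, 0.2098]
ee_rot: [0.0, 0.999, -0.054, 0.001]
ft_force: [0.6, -0.6, -0.5]
gripper_width: 0.0854
grasp_force: 0.0
4.35 [ 0.5244 -0.1738  0.2098] [ 3.000e-04  9.986e-01 -5.360e-02  1.200e-03]
tall_board_bar 0.78 [0.504 0.543] [ 0.5232 -0.1759  0.13  ]
pocket 0.57 [0.221 0.33 ] [0.6061 0.0299 0.006 ]
```

View pics/w3.png

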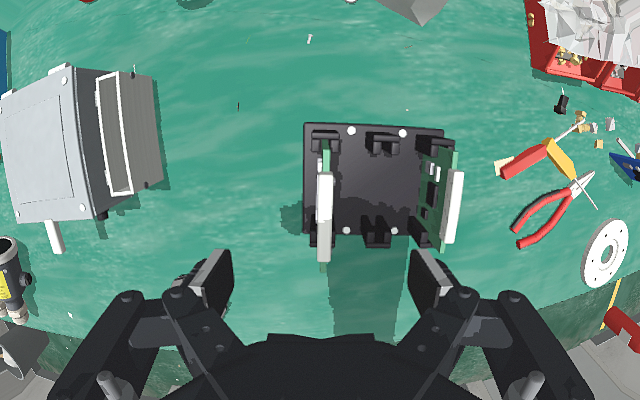

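The bar is in line with the jaws, centred at about (324,215), so I'll descend 80 mm and grip.

```bash
python3 -m jog '[{"x":0,"y":-0.0015,"z":-0.025,"rx":0,"ry":0,"rz":0},{"x":0,"y":-0.0015,"z":-0.05,"rx":0,"ry":0,"rz":0},{"x":0,"y":-0.0015,"z":-0.07,"rx":0,"ry":0,"rz":0},{"x":0,"y":-0.0015,"z":-0.08,"rx":0,"ry":0,"rz":0},{"x":0,"y":-0.0015,"z":-0.08,"rx":0,"ry":0,"rz":0},{"x":0,"y":-0.0015,"z":-0.08,"rx":0,"ry":0,"rz":0},{"x":0,"y":-0.0015,"z":-0.08,"rx":0,"ry":0,"rz":0},{"x":0,"y":-0.0015,"z":-0.08,"rx":0,"ry":0,"rz":0}]' && python3 -m jog '[{"x":0,"y":0,"z":0,"rx":0,"ry":0,"rz":0},{"x":0,"y":0,"z":0,"rx":0,"ry":0,"rz":0},{"x":0,"y":0,"z":0,"rx":0,"ry":0,"rz":0},{"x":0,"y":0,"z":0,"rx":0,"ry":0,"rz":0},{"x":0,"y":0,"z":0,"rx":0,"ry":0,"rz":0},{"x":0,"y":0,"z":0,"rx":0,"ry":0,"rz":0},{"x":0,"y":0,"z":0,"rx":0,"ry":0,"rz":0},{"x":0,"y":0,"z":0,"rx":0,"ry":0,"rz":0}]' 0 50
```

```text
t: 5.3
tool_pos: [0.524, -0.1752, 0.1293]
ee_rot: [0.0, 0.999, -0.054, 0.001]
ft_force: [-0.3, -0.6, -0.4]
gripper_width: 0.0854
grasp_force: 0.0
t: 6.1
tool_pos: [0.5235, -0.1751, 0.1284]
ee_rot: [0.0, 0.999, -0.054, 0.0]
ft_force: [-0.2, -0.5, 1.6]
gripper_width: 0.0088
grasp_force: 49.0
```

```bash
python3 -m jog '[{"x":0,"y":0,"z":0.01,"rx":0,"ry":0,"rz":0},{"x":0,"y":0,"z":0.025,"rx":0,"ry":0,"rz":0},{"x":0,"y":0,"z":0.04,"rx":0,"ry":0,"rz":0},{"x":0,"y":0,"z":0.06,"rx":0,"ry":0,"rz":0},{"x":0,"y":0,"z":0.08,"rx":0,"ry":0,"rz":0},{"x":0,"y":0,"z":0.1,"rx":0,"ry":0,"rz":0},{"x":0,"y":0,"z":0.12,"rx":0,"ry":0,"rz":0},{"x":0,"y":0,"z":0.13,"rx":0,"ry":0,"rz":0}]'
python3 - <<'E'
from h import *
st={'tool_pos':[.5244,-.1738,.2098],'ee_rot':[3e-4,.9986,-.0536,1.2e-3]}
w=lambda u,v:atz('wrist',[u/640,v/400],.07,st)
c=[w(*p) for p in((98,77),(120,72),(110,196),(133,192))]
d=(c[0]+c[1]-c[2]-c[3])/2; print(np.round(np.mean(c,0),4),np.linalg.norm(d),np.arctan2(d[1],d[0]))
E
python3 look.py pics/w4.png pocket tall_board_bar tab hinge
```

```text
t: 6.9
tool_pos: [0.5239, -0.1751, 0.2605]
ee_rot: [0.0, 0.999, -0.054, 0.001]
ft_force: [0.4, -0.1, -0.8]
gripper_width: 0.0092
grasp_force: 48.8
[0.6085 0.0257 0.07  ] 0.12354759645242913 -0.06744555061313066
6.9 [ 0.5239 -0.1751  0.2605] [ 2.000e-04  9.986e-01 -5.350e-02  1.200e-03]
pocket 0.61 [0.255 0.318] [0.6076 0.0254 0.006 ]
tall_board_bar 0.82 [0.496 0.679] [ 0.4515 -0.1654  0.13  ]
tab 0.81 [0.126 0.572] [0.5013 0.149  0.083 ]
tab 0.63 [0.5   0.679] [ 0.4253 -0.1649  0.083 ]
hinge 0.96 [0.089 0.21 ] [0.6951 0.1417 0.083 ]
```

```bash
python3 -m jog '[{"x":0.01,"y":0.025,"z":0,"rx":0,"ry":0,"rz":0.02},{"x":0.025,"y":0.06,"z":0,"rx":0,"ry":0,"rz":0.04},{"x":0.04,"y":0.095,"z":0,"rx":0,"ry":0,"rz":0.06},{"x":0.053,"y":0.13,"z":0,"rx":0,"ry":0,"rz":0.068},{"x":0.067,"y":0.165,"z":0,"rx":0,"ry":0,"rz":0.068},{"x":0.077,"y":0.19,"z":0,"rx":0,"ry":0,"rz":0.068},{"x":0.083,"y":0.2025,"z":0,"rx":0,"ry":0,"rz":0.068},{"x":0.083,"y":0.2025,"z":0,"rx":0,"ry":0,"rz":0.068}]'
python3 look.py pics/w5.png pocket tall_board_bar tab hinge
```

```text
t: 7.95
tool_pos: [0.6062, 0.0294, 0.2573]
ee_rot: [-0.0, 1.0, -0.018, -0.001]
ft_force: [-0.5, -0.6, -1.4]
gripper_width: 0.009
grasp_force: 48.8
7.95 [0.6062 0.0294 0.2573] [-4.000e-04  9.998e-01 -1.800e-02 -7.000e-04]
pocket 0.66 [0.498 0.425] [0.606  0.0306 0.006 ]
tall_board_bar 0.78 [0.499 0.678] [0.5347 0.0319 0.13  ]
tab 0.72 [0.347 0.684] [0.506  0.1456 0.083 ]
hinge 0.85 [0.319 0.266] [0.6915 0.142  0.083 ]
```

View pics/w5.png

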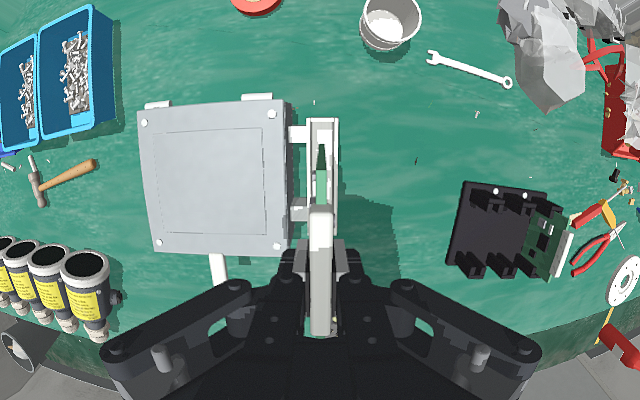

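The board hangs directly over the pocket. The rim's far end is at (307–337,119) and the rim sides are about (309,205) and (336,205). I'll check the offset.

```bash
python3 - <<'E'
from h import *
st=read_state()
w=lambda u,v:atz('wrist',[u/640,v/400],.07,st).round(4)
print('far',w(307,119),w(337,118),'near',w(309,205),w(336,205))
im=cv2.imread('pics/w5.png')[100:260,260:380]; cv2.imwrite('pics/w5c.png',cv2.resize(im,None,fx=3.7,fy=3.7,interpolation=2))
E
```

```text
far [0.6708 0.0349 0.07  ] [0.6706 0.0049 0.07  ] near [0.5808 0.0373 0.07  ] [0.5796 0.0087 0.07  ]
```

View pics/w5c.png

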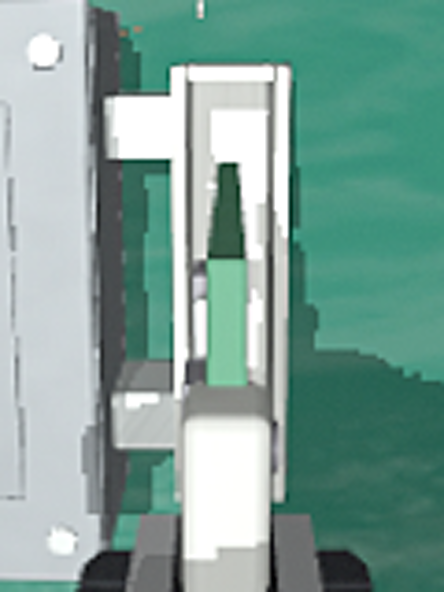

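The board sits about 1.5 mm to the +y side of the rim's midline, well inside the ±7 mm clearance. I'll correct that slightly and lower it.

```bash
python3 -m jog '[{"x":0.0015,"y":-0.002,"z":-0.015,"rx":0,"ry":0,"rz":0},{"x":0.0015,"y":-0.002,"z":-0.03,"rx":0,"ry":0,"rz":0},{"x":0.0015,"y":-0.002,"z":-0.045,"rx":0,"ry":0,"rz":0},{"x":0.0015,"y":-0.002,"z":-0.06,"rx":0,"ry":0,"rz":0},{"x":0.0015,"y":-0.002,"z":-0.075,"rx":0,"ry":0,"rz":0},{"x":0.0015,"y":-0.002,"z":-0.09,"rx":0,"ry":0,"rz":0},{"x":0.0015,"y":-0.002,"z":-0.1,"rx":0,"ry":0,"rz":0},{"x":0.0015,"y":-0.002,"z":-0.105,"rx":0,"ry":0,"rz":0}]' && python3 -m jog '[{"x":0,"y":0,"z":-0.006,"rx":0,"ry":0,"rz":0},{"x":0,"y":0,"z":-0.012,"rx":0,"ry":0,"rz":0},{"x":0,"y":0,"z":-0.016,"rx":0,"ry":0,"rz":0},{"x":0,"y":0,"z":-0.02,"rx":0,"ry":0,"rz":0},{"x":0,"y":0,"z":-0.023,"rx":0,"ry":0,"rz":0},{"x":0,"y":0,"z":-0.025,"rx":0,"ry":0,"rz":0},{"x":0,"y":0,"z":-0.027,"rx":0,"ry":0,"rz":0},{"x":0,"y":0,"z":-0.027,"rx":0,"ry":0,"rz":0}]'; python3 -c "
from h import *
print(read_state()['moment'])"
```

```text
t: 9.0
tool_pos: [0.6073, 0.0255, 0.1519]
ee_rot: [0.0, 1.0, -0.019, -0.001]
ft_force: [0.2, -0.3, -1.2]
gripper_width: 0.0092
grasp_force: 48.8
t: 9.8
tool_pos: [0.6077, 0.0254, 0.1261]
ee_rot: [0.0, 1.0, -0.02, -0.0]
ft_force: [-0.2, 0.3, -1.0]
gripper_width: 0.0089
grasp_force: 48.8
[-0.00829673 -0.01677863  0.04332662]
```

```bash
python3 -m jog '[{"x":0,"y":0,"z":-0.001,"rx":0,"ry":0,"rz":0},{"x":0,"y":0,"z":-0.002,"rx":0,"ry":0,"rz":0},{"x":0,"y":0,"z":-0.003,"rx":0,"ry":0,"rz":0},{"x":0,"y":0,"z":-0.0035,"rx":0,"ry":0,"rz":0},{"x":0,"y":0,"z":-0.004,"rx":0,"ry":0,"rz":0},{"x":0,"y":0,"z":-0.004,"rx":0,"ry":0,"rz":0},{"x":0,"y":0,"z":-0.004,"rx":0,"ry":0,"rz":0},{"x":0,"y":0,"z":-0.004,"rx":0,"ry":0,"rz":0}]'
```

```text
t: 10.6
tool_pos: [0.6079, 0.0255, 0.1224]
ee_rot: [-0.0, 1.0, -0.02, 0.0]
ft_force: [-0.2, 0.3, 0.5]
gripper_width: 0.009
grasp_force: 48.9
```

```bash
python3 -m jog '[{"x":0,"y":0,"z":0,"rx":0,"ry":0,"rz":0},{"x":0,"y":0,"z":0,"rx":0,"ry":0,"rz":0},{"x":0,"y":0,"z":0,"rx":0,"ry":0,"rz":0},{"x":0,"y":0,"z":0,"rx":0,"ry":0,"rz":0},{"x":0,"y":0,"z":0,"rx":0,"ry":0,"rz":0},{"x":0,"y":0,"z":0,"rx":0,"ry":0,"rz":0},{"x":0,"y":0,"z":0,"rx":0,"ry":0,"rz":0},{"x":0,"y":0,"z":0,"rx":0,"ry":0,"rz":0}]' 0.95 && python3 -m jog '[{"x":0,"y":0,"z":0.015,"rx":0,"ry":0,"rz":0},{"x":0,"y":0,"z":0.04,"rx":0,"ry":0,"rz":0},{"x":0,"y":0,"z":0.07,"rx":0,"ry":0,"rz":0},{"x":-0.03,"y":0,"z":0.11,"rx":0,"ry":0,"rz":0},{"x":-0.06,"y":0,"z":0.13,"rx":0,"ry":0,"rz":0},{"x":-0.09,"y":0.02,"z":0.13,"rx":0,"ry":0,"rz":0},{"x":-0.12,"y":0.05,"z":0.13,"rx":0,"ry":0,"rz":0},{"x":-0.13,"y":0.06,"z":0.13,"rx":0,"ry":0,"rz":0}]'
python3 look.py pics/w6.png tall_board tall_board_bar pocket tab hinge
```

```text
t: 11.4
tool_pos: [0.6078, 0.0255, 0.1223]
ee_rot: [0.0, 1.0, -0.02, -0.0]
ft_force: [-1.2, 0.1, 0.1]
gripper_width: 0.0812
grasp_force: 0.0
t: 12.2
tool_pos: [0.4752, 0.0883, 0.2536]
ee_rot: [-0.0, 1.0, -0.018, 0.0]
ft_force: [0.5, -0.2, 1.0]
gripper_width: 0.0811
grasp_force: 0.0
12.2 [0.4752 0.0883 0.2536] [-4.000e-04  9.998e-01 -1.760e-02  2.000e-04]
tall_board 0.92 [0.578 0.156] [0.6058 0.0253 0.012 ]
tall_board_bar 0.85 [0.61  0.094] [0.6082 0.0269 0.13  ]
pocket 0.57 [0.573 0.148] [0.6104 0.0279 0.006 ]
tab 0.77 [0.401 0.391] [0.5067 0.1491 0.083 ]
hinge 0.26 [0.581 0.148] [0.5971 0.0346 0.083 ]
```

View pics/w6.png

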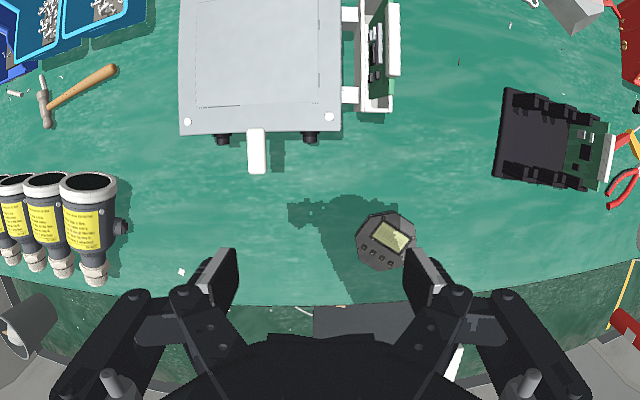

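The board stands in the pocket at about (390,50), upright and let go, and the display hasn't moved. The tab runs from (257,130) to (257,173), with 18 mm clear on both sides. Now I'll measure the tab.

```bash
python3 - <<'E'
from h import *
st=read_state()
w=lambda u,v,z=.089:atz('wrist',[u/640,v/400],z,st).round(4)
print('root',w(257,130),'tip',w(257,173),'corners',w(181,134,.086),w(340,130,.086))
P=vision.camera_params('scene')
for c in('scene','side'):
    vision.read_camera(c)
    for n,z in (('hinge',.083),('tab',.083)):
        for h in finder.landmark_of(n,c)[:1]: print(c,n,h['p'],atz(c,h['xy'],z).round(4))
E
```

```text
root [0.5369 0.1408 0.089 ] tip [0.4957 0.144  0.089 ] corners [0.5398 0.2212 0.086 ] [0.5328 0.063  0.086 ]
scene hinge 0.96 [0.7013 0.1381 0.083 ]
scene tab 0.79 [0.5203 0.1672 0.083 ]
side hinge 0.79 [0.6894 0.1415 0.083 ]
side tab 0.84 [0.5067 0.1482 0.083 ]
```

```bash
python3 -m jog '[{"x":0.015,"y":0.03,"z":0,"rx":0,"ry":0,"rz":0},{"x":0.033,"y":0.057,"z":0,"rx":0,"ry":0,"rz":0},{"x":0.033,"y":0.057,"z":-0.03,"rx":0,"ry":0,"rz":0},{"x":0.033,"y":0.057,"z":-0.06,"rx":0,"ry":0,"rz":0},{"x":0.033,"y":0.057,"z":-0.09,"rx":0,"ry":0,"rz":0},{"x":0.033,"y":0.057,"z":-0.09,"rx":0,"ry":0,"rz":0},{"x":0.033,"y":0.057,"z":-0.09,"rx":0,"ry":0,"rz":0},{"x":0.033,"y":0.057,"z":-0.09,"rx":0,"ry":0,"rz":0}]'
python3 look.py pics/w7.png tab hinge
```

```text
t: 13.6
tool_pos: [0.512, 0.1428, 0.1639]
ee_rot: [-0.0, 1.0, -0.02, 0.001]
ft_force: [-0.3, -0.7, -0.3]
gripper_width: 0.081
grasp_force: 0.0
13.6 [0.512  0.1428 0.1639] [-4.000e-04  9.998e-01 -1.960e-02  1.300e-03]
tab 0.62 [0.486 0.564] [0.5044 0.149  0.083 ]
hinge 0.63 [0.939 0.448] [ 0.5338 -0.1265  0.083 ]
```

View pics/w7.png

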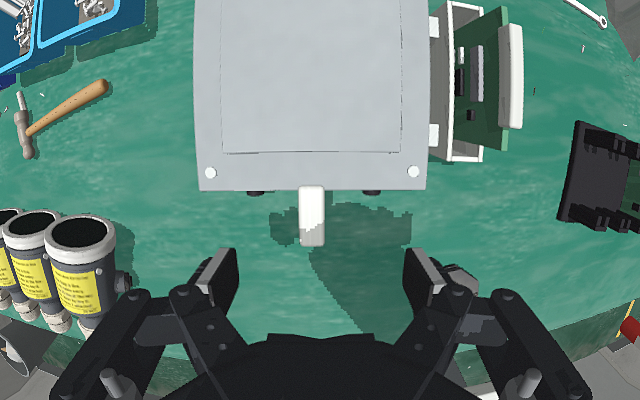

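The tab is at (312,215), about 5 mm to +y of the jaw centre. I'll shift, lower and pinch.

```bash
python3 -m jog '[{"x":-0.003,"y":0.005,"z":-0.02,"rx":0,"ry":0,"rz":0},{"x":-0.003,"y":0.005,"z":-0.04,"rx":0,"ry":0,"rz":0},{"x":-0.003,"y":0.005,"z":-0.06,"rx":0,"ry":0,"rz":0},{"x":-0.003,"y":0.005,"z":-0.075,"rx":0,"ry":0,"rz":0},{"x":-0.003,"y":0.005,"z":-0.08,"rx":0,"ry":0,"rz":0},{"x":-0.003,"y":0.005,"z":-0.08,"rx":0,"ry":0,"rz":0},{"x":-0.003,"y":0.005,"z":-0.08,"rx":0,"ry":0,"rz":0},{"x":-0.003,"y":0.005,"z":-0.08,"rx":0,"ry":0,"rz":0}]' && python3 -m jog '[{"x":0,"y":0,"z":0,"rx":0,"ry":0,"rz":0},{"x":0,"y":0,"z":0,"rx":0,"ry":0,"rz":0},{"x":0,"y":0,"z":0,"rx":0,"ry":0,"rz":0},{"x":0,"y":0,"z":0,"rx":0,"ry":0,"rz":0},{"x":0,"y":0,"z":0,"rx":0,"ry":0,"rz":0},{"x":0,"y":0,"z":0,"rx":0,"ry":0,"rz":0},{"x":0,"y":0,"z":0,"rx":0,"ry":0,"rz":0},{"x":0,"y":0,"z":0,"rx":0,"ry":0,"rz":0}]' 0 40
```

```text
t: 14.55
tool_pos: [0.5085, 0.1477, 0.0832]
ee_rot: [-0.0, 1.0, -0.02, 0.001]
ft_force: [-0.1, -0.1, 0.0]
gripper_width: 0.0815
grasp_force: 0.0
t: 15.35
tool_pos: [0.508, 0.1494, 0.0826]
ee_rot: [-0.001, 1.0, -0.019, 0.0]
ft_force: [-1.0, 5.0, 2.0]
gripper_width: 0.0172
grasp_force: 41.7
```

```bash
python3 -m jog '[{"x":0.0002,"y":0,"z":0.0082,"rx":0,"ry":0,"rz":0},{"x":0.0007,"y":0,"z":0.0165,"rx":0,"ry":0,"rz":0},{"x":0.0016,"y":0,"z":0.0247,"rx":0,"ry":0,"rz":0},{"x":0.0029,"y":0,"z":0.0328,"rx":0,"ry":0,"rz":0},{"x":0.0045,"y":0,"z":0.041,"rx":0,"ry":0,"rz":0},{"x":0.0064,"y":0,"z":0.049,"rx":0,"ry":0,"rz":0},{"x":0.0087,"y":0,"z":0.0568,"rx":0,"ry":0,"rz":0},{"x":0.0114,"y":-0.0004,"z":0.0646,"rx":0,"ry":0,"rz":0}]'
```

```text
t: 16.15
tool_pos: [0.5198, 0.1489, 0.1471]
ee_rot: [-0.001, 1.0, -0.019, 0.001]
ft_force: [3.3, 7.0, -5.5]
gripper_width: 0.0173
grasp_force: 40.8
```

```bash
python3 -m jog '[{"x":0.003,"y":0,"z":0.0077,"rx":0,"ry":0,"rz":0},{"x":0.0063,"y":-0.0002,"z":0.0153,"rx":0,"ry":0,"rz":0},{"x":0.01,"y":-0.0004,"z":0.0227,"rx":0,"ry":0,"rz":0},{"x":0.0139,"y":-0.0005,"z":0.0299,"rx":0,"ry":0,"rz":0},{"x":0.0182,"y":-0.0007,"z":0.0369,"rx":0,"ry":0,"rz":0},{"x":0.0228,"y":-0.0009,"z":0.0438,"rx":0,"ry":0,"rz":0},{"x":0.0277,"y":-0.0011,"z":0.0505,"rx":0,"ry":0,"rz":0},{"x":0.0328,"y":-0.0013,"z":0.0569,"rx":0,"ry":0,"rz":0}]' && python3 -m jog '[{"x":0.0055,"y":-0.0002,"z":0.0062,"rx":0,"ry":0,"rz":0},{"x":0.0112,"y":-0.0004,"z":0.0121,"rx":0,"ry":0,"rz":0},{"x":0.0171,"y":-0.0007,"z":0.0178,"rx":0,"ry":0,"rz":0},{"x":0.0233,"y":-0.0009,"z":0.0233,"rx":0,"ry":0,"rz":0},{"x":0.0297,"y":-0.0012,"z":0.0284,"rx":0,"ry":0,"rz":0},{"x":0.0364,"y":-0.0015,"z":0.0333,"rx":0,"ry":0,"rz":0},{"x":0.0433,"y":-0.0017,"z":0.0379,"rx":0,"ry":0,"rz":0},{"x":0.0503,"y":-0.002,"z":0.0422,"rx":0,"ry":0,"rz":0}]' && python3 -m jog '[{"x":0,"y":0,"z":0,"rx":0,"ry":0,"rz":0},{"x":0,"y":0,"z":0,"rx":0,"ry":0,"rz":0},{"x":0,"y":0,"z":0,"rx":0,"ry":0,"rz":0},{"x":0,"y":0,"z":0,"rx":0,"ry":0,"rz":0},{"x":0,"y":0,"z":0,"rx":0,"ry":0,"rz":0},{"x":0,"y":0,"z":0,"rx":0,"ry":0,"rz":0},{"x":0,"y":0,"z":0,"rx":0,"ry":0,"rz":0},{"x":0,"y":0,"z":0,"rx":0,"ry":0,"rz":0}]'
python3 - <<'E'
from h import *
s=read_state();print(s['joint_vel'])
a=vision.read_camera('scene')[100:270,170:400]
for c in('scene','side'):
    if c=='side': b=vision.read_camera(c)[180:350,240:430]
    for n in('tab','hinge','tall_board_bar','tall_board'):
        for h in finder.landmark_of(n,c)[:1]:
            o,d=ray(c,h['xy'])
            nrm=np.array([.04,.999,0]); p=o+d*(nrm@(np.array([.6,.146 if n in('tab','hinge') else .027,.2])-o))/(nrm@d)
            print(c,n,round(h['p'],2),p.round(3))
cv2.imwrite('pics/end.png',np.hstack([cv2.resize(x,None,fx=1.9,fy=1.9,interpolation=2) for x in(a,b)]))
E
```

```text
t: 16.95
tool_pos: [0.5523, 0.1478, 0.2034]
ee_rot: [-0.001, 1.0, -0.019, 0.0]
ft_force: [5.2, 6.7, -8.8]
gripper_width: 0.0166
grasp_force: 41.9
t: 17.75
tool_pos: [0.601, 0.1461, 0.2446]
ee_rot: [-0.001, 1.0, -0.019, -0.002]
ft_force: [0.5, 6.4, -7.9]
gripper_width: 0.0172
grasp_force: 43.7
t: 18.55
tool_pos: [0.6015, 0.146, 0.2448]
ee_rot: [-0.001, 1.0, -0.019, -0.001]
ft_force: [2.9, 6.1, -6.1]
gripper_width: 0.0173
grasp_force: 44.0
[ 3.12863620e-04  1.12019133e-05 -2.30245300e-03 -3.86601371e-04
 -1.08296328e-03  3.90474182e-04  1.98902158e-03]
scene tab 0.68 [0.605 0.146 0.245]
scene hinge 0.64 [0.704 0.142 0.082]
scene tall_board_bar 0.67 [0.604 0.027 0.123]
scene tall_board 0.69 [0.491 0.031 0.102]
side tab 0.53 [0.497 0.15  0.333]
side hinge 0.86 [0.697 0.142 0.093]
side tall_board_bar 0.78 [0.602 0.027 0.12 ]
side tall_board 0.74 [0.607 0.027 0.012]
```

View pics/end.png

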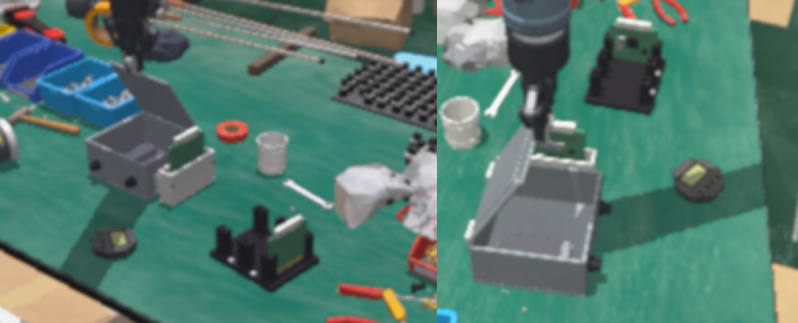

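The lid is open and held, with the tab against the hinge giving about 60°. The board stands in the pocket, and the short board, display, cup and spanner are where they were. Handing in.

```bash
python3 -c "
from rig import order
print(order.finish_job())"
```

```text
the job is handed in; nothing more can be done
None
```

I handed the job in with the tall board standing, let go, at the bottom of the pocket and the lid held open at about 60° by my measurement; no verdict came back.

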